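Comb the pin tray level and close it

TASK

Put every brass guide pin that lies on the bench into the grooved tray, then comb the rake through the tray, its head riding on the rims and its tines lined up with the grooves, until every pin lies down in a groove of its own before the rake is lifted away; the rake, not the hand, is to straighten them. Then stand the rake upright in its slot in the black stand and put the lid on the tray, fully seated. Leave the other things on the bench where they are.

Things in the scene. Friction and masses are not known exactly. Their poses are not given: they have to be found in the camera images.
- tray: Open grooved pin tray, fixed to the bench. Origin: centre of its underside, z up. Outside 110 mm along x, 192 mm along y, rim 34.5 mm high; walls 6 mm, so inside 98 x 180 mm. Eleven straight grooves run along x, at y = 0, +-16.4, +-32.8, +-49.2, +-65.6, +-82 mm, each for one rod. Groove floors at z = 6 mm, the round-topped ridges between them at z = 14 mm.
- tray_fill (a point): Centre of the tray at the fill line, 15 mm over its underside, 1 mm above the ridges between the grooves; axes as the tray's. A rod down in a groove has its centre about 5 mm below this height and is held parallel to the grooves; one lying on the ridges or on other rods has its centre 2 mm above it or more.
- rake_grip (a point): Depth rake: wooden upright grip, 40 mm (x), 14 mm (y), 47 mm tall, on a head bar 120 mm (x), 22 mm (y), 12 mm tall. 140 g. This point is the grip's centre line, 21.5 mm below its top, 25.5 mm above the head's top, 37.5 mm above the head's underside. z up. Starts in its stand. The head bridges the tray across its inside (98 mm) and its ends ride on the two rims.
- rake_tines (a point): Centre of the row of the rake's tine ends, 56 mm below the grip point; axes as there. Seven 6 mm square tines, 18.5 mm long, in a row 84 mm long along x. With the head on the rims the ends pass 2 mm above the ridges. Set down by one y end wall and slid along the tray's y, they push any rod above the fill line until it turns and drops into a free groove; stop two grooves short of the far wall.
- slot_top (a point): Centre of the mouth of the rake's slot in the low black stand, fixed to the bench; 34 mm above the bench, x along the slot, z up. Slot 98 mm along x, 18 mm along y, 27 mm deep, in a block 112 x 32 mm on a thin foot. The rake stands in it, tines in the slot, the head's underside on the rim, so its grip point is 37.5 mm above this point.
- lid_grip (a point): The tray's lid: a plate 110 mm (x) by 192 mm (y), 4 mm thick, with a bar handle on top, 60 mm (x), 16 mm (y), 38 mm tall. 220 g. This point is on the handle's centre line, 22 mm above the plate's top, 16 mm below the handle's top; z up. Seated, it is 60.5 mm above the tray's origin. Starts flat on the bench. Either way round fits.
- lid_plug (a point): Centre of the underside of the lid's plug, 44 mm below the grip point; axes as there. The plug is 18 mm deep, 92 x 174 mm, its lowest 8 mm only 86 x 168 mm: 3 mm of play to each wall. With the plate on the rim it hangs 2.5 mm above the ridges; a rod above the fill line keeps the lid up.
- spill1_mid (a point): A round brass guide pin (rod) with rounded ends, 8 mm thick, 80 mm long, 33 g; this point is its centre, its x axis runs along the rod. Starts in the tray, lying askew on the ridges.
- spill2_mid (a point): A round brass guide pin (rod) with rounded ends, 8 mm thick, 80 mm long, 33 g; this point is its centre, its x axis runs along the rod. Starts in the tray, lying askew on the ridges.
- spill3_mid (a point): A round brass guide pin (rod) with rounded ends, 8 mm thick, 80 mm long, 33 g; this point is its centre, its x axis runs along the rod. Starts in the tray, lying askew on the ridges.
- rod1_mid (a point): A round brass guide pin (rod) with rounded ends, 8 mm thick, 80 mm long, 33 g; this point is its centre, its x axis runs along the rod. Starts on the bench between the robot and the tray; may be absent.
- rod2_mid (a point): A round brass guide pin (rod) with rounded ends, 8 mm thick, 80 mm long, 33 g; this point is its centre, its x axis runs along the rod. Starts on the bench between the robot and the tray; may be absent.
- rod3_mid (a point): A round brass guide pin (rod) with rounded ends, 8 mm thick, 80 mm long, 33 g; this point is its centre, its x axis runs along the rod. Starts on the bench between the robot and the tray; may be absent.
- rod4_mid (a point): A round brass guide pin (rod) with rounded ends, 8 mm thick, 80 mm long, 33 g; this point is its centre, its x axis runs along the rod. Starts on the bench between the robot and the tray; may be absent.
- spool_big: A large solder spool, 58 mm across and 45 mm tall; not part of the job. Origin: centre of its underside.
- spool_small: A small solder spool, 44 mm across and 38 mm tall; not part of the job. Origin: centre of its underside.
- flux_bottle: A small bottle, 34 mm across and 85 mm tall; not part of the job. Origin: centre of its underside.
- board: A bare circuit board, 100 x 70 mm, 4.5 mm thick, lying flat; not part of the job. Origin: centre of its underside.
- screwdriver: A screwdriver, 170 mm long, lying flat; not part of the job. Origin: on its axis in the middle of its length, where it rests.
- tip_cup: A small steel cup, 56 mm across and 50 mm tall; not part of the job. Origin: centre of its underside.

How it is judged:
On the way, in this order (a step that is already met when the one before it is completed fails the run):
1. every rod that started on the bench is inside the tray (x of rod1_mid in the frame of tray between -0.052 and 0.052 m and y of rod1_mid in the frame of tray between -0.092 and 0.092 m and z of each of rod1_mid, rod2_mid, rod3_mid, rod4_mid in the frame of tray below 0.045 m and x of rod2_mid in the frame of tray between -0.052 and 0.052 m and y of rod2_mid in the frame of tray between -0.092 and 0.092 m and x of rod3_mid in the frame of tray between -0.052 and 0.052 m and y of rod3_mid in the frame of tray between -0.092 and 0.092 m and x of rod4_mid in the frame of tray between -0.052 and 0.052 m and y of rod4_mid in the frame of tray between -0.092 and 0.092 m), for 0.2 s.
2. the rake's tines are down inside the tray (x of rake_tines in the frame of tray between -0.015 and 0.015 m and y of rake_tines in the frame of tray between -0.092 and 0.092 m and z of rake_tines in the frame of tray below 0.0225 m), for 0.1 s.
3. with the rake down in the tray, every rod lies in a groove (x of spill1_mid in the frame of tray between -0.02 and 0.02 m and y of spill1_mid in the frame of tray between -0.092 and 0.092 m and z of each of spill1_mid, spill2_mid, spill3_mid, rod1_mid, rod2_mid, rod3_mid, rod4_mid in the frame of tray below 0.0125 m and angle between the x axis of each of spill1_mid, spill2_mid, spill3_mid, rod1_mid, rod2_mid, rod3_mid, rod4_mid and the x axis of tray, either way round below 0.15 rad and x of spill2_mid in the frame of tray between -0.02 and 0.02 m and y of spill2_mid in the frame of tray between -0.092 and 0.092 m and x of spill3_mid in the frame of tray between -0.02 and 0.02 m and y of spill3_mid in the frame of tray between -0.092 and 0.092 m and x of rod1_mid in the frame of tray between -0.02 and 0.02 m and y of rod1_mid in the frame of tray between -0.092 and 0.092 m and x of rod2_mid in the frame of tray between -0.02 and 0.02 m and y of rod2_mid in the frame of tray between -0.092 and 0.092 m and x of rod3_mid in the frame of tray between -0.02 and 0.02 m and y of rod3_mid in the frame of tray between -0.092 and 0.092 m and x of rod4_mid in the frame of tray between -0.02 and 0.02 m and y of rod4_mid in the frame of tray between -0.092 and 0.092 m and x of rake_tines in the frame of tray between -0.015 and 0.015 m and y of rake_tines in the frame of tray between -0.092 and 0.092 m and z of rake_tines in the frame of tray below 0.0245 m), for 0.2 s.
At the end, for the whole second after the job is handed in: Every rod down in a groove (centre under 12.5 mm, within 0.15 rad of the grooves); lid seated within 2.5 mm of full depth, 6 mm sideways, 0.08 rad, level and at rest; rake in its slot within 12 mm along, 8 mm across, 4 mm of depth, upright within 0.1 rad (x of spill1_mid in the frame of tray between -0.02 and 0.02 m and y of spill1_mid in the frame of tray between -0.092 and 0.092 m and z of each of spill1_mid, spill2_mid, spill3_mid, rod1_mid, rod2_mid, rod3_mid, rod4_mid in the frame of tray below 0.0125 m and angle between the x axis of each of spill1_mid, spill2_mid, spill3_mid, rod1_mid, rod2_mid, rod3_mid, rod4_mid and the x axis of tray, either way round below 0.15 rad and x of spill2_mid in the frame of tray between -0.02 and 0.02 m and y of spill2_mid in the frame of tray between -0.092 and 0.092 m and x of spill3_mid in the frame of tray between -0.02 and 0.02 m and y of spill3_mid in the frame of tray between -0.092 and 0.092 m and x of rod1_mid in the frame of tray between -0.02 and 0.02 m and y of rod1_mid in the frame of tray between -0.092 and 0.092 m and x of rod2_mid in the frame of tray between -0.02 and 0.02 m and y of rod2_mid in the frame of tray between -0.092 and 0.092 m and x of rod3_mid in the frame of tray between -0.02 and 0.02 m and y of rod3_mid in the frame of tray between -0.092 and 0.092 m and x of rod4_mid in the frame of tray between -0.02 and 0.02 m and y of rod4_mid in the frame of tray between -0.092 and 0.092 m and x of lid_grip in the frame of tray between -0.006 and 0.006 m and y of lid_grip in the frame of tray between -0.006 and 0.006 m and z of lid_grip in the frame of tray below 0.063 m and angle between the x axis of lid_grip and the x axis of tray, either way round below 0.08 rad and angle between lid_grip's own z axis and vertical below 0.05 rad and x of rake_grip in the frame of slot_top between -0.012 and 0.012 m and y of rake_grip in the frame of slot_top between -0.008 and 0.008 m and z of rake_grip in the frame of slot_top between 0.033 and 0.041 m and angle between rake_grip's own z axis and vertical below 0.1 rad and angle between the x axis of rake_grip and the x axis of slot_top, either way round below 0.12 rad and linear speed of each of lid, rake below 0.02 m/s); the robot touches nothing.
It fails at once if another thing on the bench is moved more than 30 mm (distance of any of spool_big, spool_small, flux_bottle, board, screwdriver, tip_cup from where it was at the start of the episode above 0.03 m).
Of rod1, rod2, rod3, rod4 only 2 to 4 are there at a start; the rules pass over those that are not, and their reading is None.
At some moment in a run one of lid, rod1, rod2, rod3, rod4 may be knocked a few centimetres aside while the robot is not near it.
Once in a run the grip may slacken for a moment while it holds something.
It also fails if it takes over 210 s, if anything falls off the work surface, if the arm or the gripper's body presses on something with over 40 N, if the wrist force passes 120 N, or if a joint passes its speed limit or range.

ROBOT

A 7-joint arm with a two-finger parallel gripper is mounted at the origin on the work surface. World frame = base frame: x ahead of the robot, y to its left, z up, the work surface at z = 0. Lengths are in m, angles in rad, forces in N, time in s.
With the tool pointing down it reaches from about 0.4 to 0.9 m from the base axis. Payload 5.6 kg.
Tool frame: the origin (TCP) lies midway between the tips of the shut fingers; the grasp point (between the pads) lies 19 mm behind it; z points along the fingers, y is the line along which they close (so a half turn about z gives the same grasp; the last joint's range is limited). The gripper opens to 92 mm and grips with 3 to 60 N. Pads are 20 mm wide; open, the fingers measure 128 mm over their backs; the gripper's body (75 mm by 189 mm) begins 69 mm behind the grasp point.
Start: joints at [1.28, 0.468, -0.012, 1.603, 0.006, 1.071, -0.056], TCP at [0.159, -0.63, 0.215] pointing down, gripper open.
Joint ranges: [-2.53, 2.53], [-0.31, 2.02], [-1.57, 1.55], [0.28, 2.44], [-1.29, 4.43], [0.15, 1.84], [-2.92, 2.92]. Speed limits (rad/s): [2.57, 2.57, 3.14, 3.14, 3.14, 3.14, 3.14].

INTERFACE

Orientations are given as a 3x3 rotation matrix whose columns are the frame's x, y, z axes.
In Python, from station import env, effector, solver, viewer, workorder, search_frame, tip_of gives the robot as it stands. Calls block until the motion is done:
- env.reach(position, orientation): joint-space move of the TCP to a pose.
- env.movel(position, frame=None, rate=0.15): straight line of the TCP; frame=None keeps the orientation; rate is the mean speed in m/s.
- env.goto_joints(angles): joint-space move.
- effector.release() and effector.grasp(squeeze=None): open the fingers fully, or close them until they stop; squeeze is the grip in N (None keeps the last).
- env.pause(seconds).
- solver.inverse_kinematics(position, orientation): joint angles nearest the present ones, or None.
- env.sense(): the state.
- viewer.read_camera(name): name is "scene" or "side" or "wrist"; returns (picture, depth): 420x560x3 uint8, red, green, blue; 420x560 float32, m along the optical axis (not along the pixel's ray), 0 where there is no reading.
- viewer.camera_info(name): a dict with "intrinsics" (3x3 intrinsics, pixels), "eye" and "rotation" of the camera in the world; the wrist camera has in their place "T_tool_cam" (4x4, takes a point from camera to tool coordinates, whose origin is the TCP and whose axes are the flange's). Camera axes: x right, y up, looking along -z (the intrinsics and any distortion apply to the point x, -y, -z); pixel columns grow to the right and rows downward; lengths in m; the calibration is good to about 2 mm. The wrist camera is an equidistant fisheye: a pixel r from the principal point sees the ray r / f radians off the axis. A picture is of the moment at which its call begins: read the wrist's pose just before it. camera_info takes no time and is no camera call.
A pose or a line that the arm cannot do raises env.PlanningError and nothing moves.
- workorder.finish_job(): hands the job in, once; it reports no verdict.
Trained networks look in the newest picture that a camera, given by its name, has taken for a name from the list of things; names that differ only in an ending like _2 or _b are one class to them, and where a whole thing is asked for, a point or a joint stands for the part that bears it (a point fixed in the world has none). Each returns a list of dicts, best first, with "score" (0 to 1); they miss things now and then, are a little off and sometimes report something else, mostly with a low value. They report only what shows in the picture. A call takes as long as a camera call.
- search_frame(camera, name): "at" ([x, y, z] in m, in world coordinates, good to about 4 mm: the middle of the surface that is visible of it).
- tip_of(camera, name): "at" ([x, y, z] in m, in world coordinates, good to about 4 mm: a listed point, or the origin of a listed thing).
The state is a dict: "t": time; "joint_positions": joint angles; "joint_velocities": joint speeds; "tau": joint torques, N m; "ee_pos": TCP position; "tcp_rot": TCP orientation; "wrist_force": force on the tool from outside, world axes, zero at the start; "moment": the same for the moment, N m; "gripper_width": finger opening in m.
Only numpy, scipy, OpenCV 4.12 (cv2) and the standard library are available. Lean on these libraries where they do the work, as an engineer would, in place of code of your own. Each camera call takes 0.05 s, during which the arm holds its last target. There are 200 camera calls.

## Working session

There is one attempt and no reset: what is moved stays moved. The work goes in short steps, each a Python script; the robot and the scene stay as the last script left them, time stands still between calls to the robot, and variables do not carry over. Pictures are saved under pics/ and viewed, on a budget of 14 in all, crops included, one or two more only if the job needs it, and the job is handed in when it is done.

```bash
ls; mkdir -p pics; python3 - <<'E'
from station import env, effector, solver, viewer, workorder, search_frame, tip_of
import cv2, numpy as np
for c in ("scene","side"):
    p,d=viewer.read_camera(c); cv2.imwrite(f"pics/{c}0.png",p[:,:,::-1])
    i=viewer.camera_info(c); print(c,np.round(i["eye"],3),np.round(i["intrinsics"],1).tolist(),np.round(i["rotation"],3).tolist(),[k for k in i])
    for n in ["tray","tray_fill","rake_grip","slot_top","lid_grip","lid_plug","rod1_mid","spill1_mid","spool_big","spool_small","flux_bottle","board","screwdriver","tip_cup"]:
        print(n,[(round(x["score"],2),np.round(x["at"],3).tolist()) for x in tip_of(c,n)][:6])
s=env.sense();print(s["t"],s["ee_pos"],s["tcp_rot"],viewer.camera_info("wrist"))
E
```

```text
pics
scene [ 1.242 -0.537  0.718] [[465.4, 0.0, 274.1], [0.0, 465.4, 209.4], [0.0, 0.0, 1.0]] [[0.594, -0.477, 0.648], [0.804, 0.34, -0.487], [0.012, 0.811, 0.585]] ['intrinsics', 'eye', 'rotation']
tray [(0.89, [0.626, 0.028, -0.004])]
tray_fill [(0.75, [0.626, 0.031, 0.015])]
rake_grip [(0.67, [0.534, -0.301, 0.072])]
slot_top [(0.79, [0.533, -0.3, 0.036])]
lid_grip [(0.91, [0.516, 0.289, 0.047])]
lid_plug [(0.97, [0.513, 0.293, -0.0]), (0.66, [0.627, 0.029, 0.015]), (0.31, [0.446, -0.038, 0.004])]
rod1_mid [(0.61, [0.442, -0.04, 0.004]), (0.57, [0.622, 0.06, 0.024])]
spill1_mid [(0.56, [0.63, 0.002, 0.018])]
spool_big [(0.64, [0.761, 0.167, -0.006]), (0.42, [0.622, 0.028, 0.02])]
spool_small [(0.9, [0.342, -0.146, 0.001])]
flux_bottle [(0.66, [0.357, 0.193, 0.0])]
board [(0.73, [0.631, -0.0, 0.018]), (0.65, [0.758, -0.18, -0.0]), (0.63, [0.622, 0.03, 0.018])]
screwdriver [(0.62, [0.313, -0.348, -0.001])]
tip_cup [(0.61, [0.345, 0.323, -0.003])]
side [ 0.373 -0.529  0.734] [[380.7, 0.0, 278.9], [0.0, 380.7, 208.3], [0.0, 0.0, 1.0]] [[0.952, 0.217, -0.215], [-0.304, 0.721, -0.623], 
[... 812 characters left out ...]
3016859  0.21457889] [[ 9.69482028e-01  2.45162383e-01 -5.89605005e-05]
 [ 2.45162380e-01 -9.69482029e-01 -4.89803768e-05]
 [-6.91692915e-05  3.30306984e-05 -9.99999997e-01]] {'intrinsics': array([[325.1922621 ,   0.        , 276.49799491],
       [  0.        , 325.1922621 , 206.88421879],
       [  0.        ,   0.        ,   1.        ]]), 'T_tool_cam': array([[-2.08089980e-04,  9.69857918e-01,  2.43671040e-01,
         6.79024474e-02],
       [ 9.99999715e-01,  3.78611637e-04, -6.52968742e-04,
        -3.73451634e-04],
       [-7.25543596e-04,  2.43670835e-01, -9.69857720e-01,
        -1.71450605e-01],
       [ 0.00000000e+00,  0.00000000e+00,  0.00000000e+00,
         1.00000000e+00]])}
```

View pics/scene0.png

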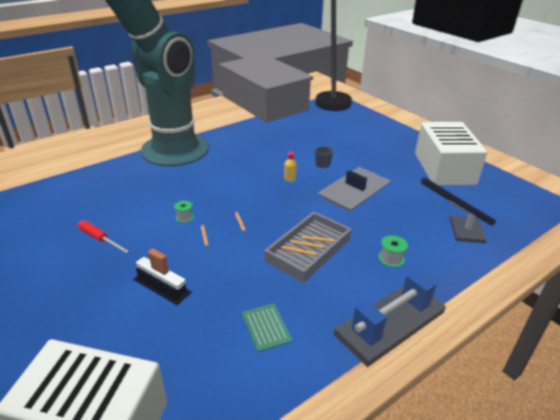

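View pics/side0.png

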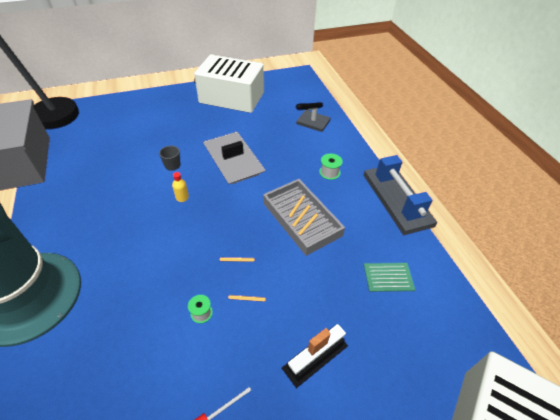

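```bash
cat > h.py <<'E'
from station import env, effector, solver, viewer, workorder, search_frame, tip_of
import cv2, numpy as np
def R(a):
    c,s=np.cos(a),np.sin(a); return np.array([[c,s,0],[s,-c,0],[0,0,-1.]])
def cloud(cam,save=None):
    s=env.sense(); p,d=viewer.read_camera(cam); i=viewer.camera_info(cam); K=i["intrinsics"]
    if save: cv2.imwrite(f"pics/{save}.png",p[:,:,::-1])
    v,u=np.mgrid[0:420,0:560]; a=(u-K[0,2])/K[0,0]; b=(v-K[1,2])/K[1,1]
    if cam=="wrist":
        r=np.hypot(a,b)+1e-9; k=np.tan(np.minimum(r,1.5))/r; a,b=a*k,b*k
        T=i["T_tool_cam"]; Rt=np.array(s["tcp_rot"]); Rw=Rt@T[:3,:3]; e=Rt@T[:3,3]+s["ee_pos"]
    else: Rw,e=np.array(i["rotation"]),np.array(i["eye"])
    X=np.stack([a*d,-b*d,-d],-1)@Rw.T+e; X[d<=0]=np.nan
    return p,X,(Rw,e)
def rect(X,m):
    q=X[m][:,:2].astype(np.float32)
    if len(q)<8: return None
    (c,(w,h),an)=cv2.minAreaRect(q)
    if w<h: w,h,an=h,w,an+90
    an=(np.radians(an)+np.pi/2)%np.pi-np.pi/2
    return np.round(c,4).tolist(),round(w,4),round(h,4),round(an,3),len(q),round(float(np.median(X[m][:,2])),4)
def near(X,c,r,z0,z1):
    with np.errstate(invalid="ignore"):
        return (np.hypot(X[...,0]-c[0],X[...,1]-c[1])<r)&(X[...,2]>z0)&(X[...,2]<z1)
def rods(p,X):
    hsv=cv2.cvtColor(p,cv2.COLOR_RGB2HSV); m=(hsv[...,0]>8)&(hsv[...,0]<25)&(hsv[...,1]>120)&(hsv[...,2]>90)
    m&=near(X,(0.58,0),0.3,-0.02,0.06)
    n,l,st,ce=cv2.connectedComponentsWithStats(m.astype(np.uint8))
    out=[]
    for k in range(1,n):
        if st[k,4]>25: out.append((np.round(ce[k]).tolist(),rect(X,l==k)))
    return out
def report(cam,save=None):
    p,X,_=cloud(cam,save)
    print(cam); [print(" rod",r) for r in rods(p,X)]
    print(" tray",rect(X,near(X,(0.625,0.03),0.13,0.028,0.042)))
    print(" lid",rect(X,near(X,(0.514,0.291),0.13,0.013,0.03)))
    print(" head",rect(X,near(X,(0.532,-0.3),0.08,0.041,0.051)))
    print(" grip",rect(X,near(X,(0.532,-0.3),0.04,0.06,0.1)))
    print(" hndl",rect(X,near(X,(0.514,0.291),0.05,0.04,0.075)))
    return p,X
E
python3 - <<'E'
from h import *
report("scene");report("side")
env.reach([0.56,0.0,0.42],R(np.pi/2)); s=env.sense(); print(s["t"],s["ee_pos"],s["joint_positions"])
report("wrist","w1")
E
```

```text
scene
 rod ([290.0, 170.0], ([0.3603, 0.1802], 0.024, 0.0209, np.float64(0.867), 149, 0.037))
 rod ([317.0, 238.0], ([0.6236, 0.0574], 0.0685, 0.0062, np.float64(0.776), 48, 0.0205))
 rod ([307.0, 244.0], ([0.6246, 0.0258], 0.0686, 0.0075, np.float64(0.709), 50, 0.0206))
 rod ([299.0, 250.0], ([0.6305, -0.0044], 0.0724, 0.0066, np.float64(0.626), 54, 0.0209))
 tray ([0.6259, 0.0303], 0.1983, 0.1132, np.float64(-1.317), 762, 0.0332)
 lid ([0.5138, 0.2904], 0.1989, 0.115, np.float64(-1.381), 1323, 0.0215)
 head ([0.5347, -0.2996], 0.1232, 0.0244, np.float64(0.343), 383, 0.0459)
 grip ([0.5355, -0.299], 0.0414, 0.0162, np.float64(0.348), 291, 0.0837)
 hndl ([0.5136, 0.2894], 0.0614, 0.0214, np.float64(0.189), 191, 0.0542)
side
 rod ([181.0, 193.0], ([0.3538, 0.1761], 0.0294, 0.013, np.float64(0.36), 166, 0.0311))
 rod ([296.0, 206.0], ([0.6216, 0.0585], 0.0745, 0.006, np.float64(0.743), 57, 0.0203))
 rod ([301.0, 215.0], ([0.6221, 0.026], 0.0769, 0.0059, np.float64(0.687), 62, 0.0206))
 rod ([308.0, 224.0], ([0.6291, -0.0037], 0.0765, 0.0058, np.float64(0.623), 68, 0.0202))
 rod ([235.0
[... 810 characters left out ...]
87, np.float64(0.759), 178, 0.0228))
 rod ([312.0, 149.0], ([0.6234, 0.0275], 0.077, 0.0085, np.float64(0.695), 174, 0.0226))
 rod ([316.0, 166.0], ([0.6301, -0.0013], 0.0767, 0.0073, np.float64(0.639), 175, 0.0228))
 rod ([213.0, 187.0], ([0.4426, -0.0413], 0.0771, 0.007, np.float64(-0.321), 138, 0.0087))
 rod ([215.0, 238.0], ([0.4397, -0.1416], 0.0767, 0.0069, np.float64(-0.386), 138, 0.0087))
 tray ([0.6261, 0.0299], 0.1943, 0.1106, np.float64(-1.312), 1283, 0.0357)
 lid ([0.5191, 0.2547], 0.121, 0.1108, np.float64(-1.399), 3219, 0.0232)
 head None
 grip ([0.5256, -0.3049], 0.02, 0.0062, np.float64(0.192), 23, 0.0945)
 hndl ([0.513, 0.283], 0.0597, 0.0108, np.float64(0.021), 231, 0.0561)
```

View pics/w1.png

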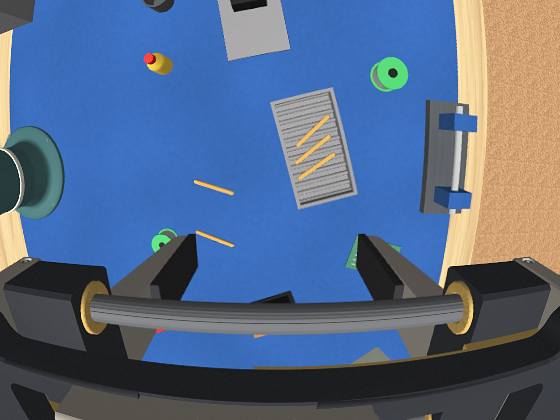

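```bash
cat >> h.py <<'E'
TC=np.array([0.6258,0.0300]); TY=0.257
def t2w(x,y):
    c,s=np.cos(TY),np.sin(TY); return TC+[c*x-s*y,s*x+c*y]
def w2t(p):
    c,s=np.cos(TY),np.sin(TY); d=np.array(p)[:2]-TC; return np.round([c*d[0]+s*d[1],-s*d[0]+c*d[1]],4)
def go(xy,z,yaw):
    q0=np.array(env.sense()["joint_positions"]); best=None
    for a in (yaw,yaw+np.pi):
        q=solver.inverse_kinematics([xy[0],xy[1],z],R(a))
        if q is not None:
            k=np.abs(np.array(q)-q0).max()
            if best is None or k<best[0]: best=(k,a)
    env.reach([xy[0],xy[1],z],R(best[1])); return best[1]
def st(tag=""):
    s=env.sense(); print(tag,"t",round(s["t"],1),"ee",np.round(s["ee_pos"],4),"w",round(s["gripper_width"],4),"F",np.round(s["wrist_force"],1)); return s
def lin(xy,z,rate=0.15): env.movel([xy[0],xy[1],z],rate=rate)
def pickrod(c,yaw):
    effector.release(); go(c,0.10,yaw); lin(c,0.0025); effector.grasp(30); st("grasp"); lin(c,0.12); return st("lift")["gripper_width"]>0.005
E
python3 - <<'E'
from h import *
p,X,_=cloud("side"); rs=[r[1] for r in rods(p,X) if r[1][5]<0.012]; print(rs)
r=min(rs,key=lambda r:abs(r[0][1]+0.04))
c=np.array(r[0])+[0,0.002]
if pickrod(c,r[3]):
    q=t2w(0,-0.066); go(q,0.12,TY); lin(q,0.037+0.003,0.1); st("over"); effector.release(); lin(q,0.15)
    go([0.53,-0.02],0.3,np.pi/2); report("wrist","w2")
    p,X,_=cloud("side"); print([(r[1],w2t(r[1][0])) for r in rods(p,X)])
E
```

```text
[([0.4427, -0.0444], 0.073, 0.0074, np.float64(-0.315), 81, 0.0062), ([0.4391, -0.1452], 0.0736, 0.0064, np.float64(-0.371), 90, 0.0068)]
grasp t 8.0 ee [ 0.4427 -0.0424  0.0025] w 0.0066 F [0.6 0.3 0.2]
lift t 8.9 ee [ 0.4421 -0.0426  0.1194] w 0.0067 F [ 0.1  0.1 -0.6]
over t 10.7 ee [ 0.6431 -0.0336  0.0405] w 0.0071 F [-0.4  0.8 -0.4]
wrist
 rod ([339.0, 90.0], ([0.4399, -0.1424], 0.078, 0.0073, np.float64(-0.377), 245, 0.0087))
 rod ([199.0, 167.0], ([0.6415, -0.0333], 0.0779, 0.0077, np.float64(0.26), 269, 0.0145))
 rod ([207.0, 189.0], ([0.6301, -0.0016], 0.0778, 0.0075, np.float64(0.636), 254, 0.0228))
 rod ([213.0, 209.0], ([0.622, 0.0278], 0.0769, 0.0081, np.float64(0.694), 247, 0.0225))
 rod ([214.0, 231.0], ([0.6222, 0.0603], 0.077, 0.0081, np.float64(0.736), 227, 0.0227))
 tray ([0.6256, 0.0304], 0.1933, 0.1115, np.float64(-1.315), 1829, 0.0356)
 lid ([0.5143, 0.281], 0.1211, 0.0735, np.float64(-0.007), 1579, 0.0232)
 head None
 grip None
 hndl ([0.5123, 0.2839], 0.0611, 0.0135, np.float64(0.026), 266, 0.0496)
[(([0.3545, 0.177], 0.0287, 0.0159, np.float64(0.527), 162, 0.0307), array([-0.225 ,  0.2111])), (([0.6219, 0.059], 0.0745, 0.0058, np.float64(0.775), 52, 0.0201), array([0.0036, 0.029 ])), (([0.6219, 0.0255], 0.0746, 0.0064, np.float64(0.686), 61, 0.0204), array([-0.0049, -0.0034])), (([0.6285, -0.0041], 0.0773, 0.0066, np.float64(0.624), 65, 0.0206), array([-0.0061, -0.0337])), (([0.6426, -0.0347], 0.0724, 0.0059, np.float64(0.266), 68, 0.0128), array([-0.0002, -0.0668])), (([0.44, -0.1449], 0.0721, 0.0064, np.float64(-0.362), 87, 0.0069), array([-0.2242, -0.1219]))]
```

```bash
python3 - <<'E'
from h import *
c=np.array([0.4398,-0.1435])
if pickrod(c,-0.37):
    q=t2w(0,0.066); go(q,0.12,TY); lin(q,0.040,0.1); st("over"); effector.release(); lin(q,0.15)
    go([0.53,-0.02],0.3,np.pi/2)
    p,X,_=cloud("wrist","w3"); print([(r[1],w2t(r[1][0])) for r in rods(p,X)])
    go([0.55,-0.22],0.3,np.pi/2); report("wrist","w4"); 
    for n in ("rake_grip","slot_top"): print(n,[(round(x["score"],2),np.round(x["at"],3).tolist()) for x in tip_of("wrist",n)][:3])
    st()
E
```

```text
grasp t 17.8 ee [ 0.4398 -0.1435  0.0025] w 0.0068 F [ 0.3  0.1 -0.2]
lift t 18.7 ee [ 0.4391 -0.1435  0.1193] w 0.0068 F [-0.1  0.8 -0.1]
over t 20.8 ee [0.6095 0.0942 0.0405] w 0.007 F [-0.5 -0.4  1.6]
[(([0.3579, 0.1845], 0.0324, 0.0204, np.float64(0.877), 418, 0.0407), array([-0.2198,  0.2175])), (([0.6083, 0.0935], 0.0767, 0.0079, np.float64(0.253), 279, 0.0147), array([-0.0008,  0.0659])), (([0.6221, 0.0608], 0.0771, 0.0069, np.float64(0.766), 270, 0.0228), array([0.0043, 0.0307])), (([0.6222, 0.028], 0.0778, 0.0087, np.float64(0.719), 274, 0.0227), array([-0.004, -0.001])), (([0.6308, -0.0024], 0.0775, 0.0107, np.float64(0.625), 272, 0.0228), array([-0.0034, -0.0326])), (([0.6429, -0.0329], 0.0784, 0.0081, np.float64(0.248), 260, 0.0149), array([ 0.0006, -0.0652])), (([0.5374, -0.2897], 0.0249, 0.0026, np.float64(0.26), 40, 0.0568), array([-0.1668, -0.2867]))]
wrist
 rod ([324.0, 10.0], ([0.6169, 0.0238], 0.064, 0.0086, np.float64(0.687), 191, 0.0226))
 rod ([334.0, 26.0], ([0.6301, -0.0002], 0.0808, 0.0098, np.float64(0.623), 257, 0.0226))
 rod ([342.0, 49.0], ([0.642, -0.0329], 0.0768, 0.0084, np.float64(0.253), 269, 0.0147))
 tray ([0.6361, -0.0098], 0.1114, 0.1112, np.float64(0.252), 1119, 0.0356)
 lid None
 head ([0.5339, -0.2973], 0.1197, 0.0229, np.float64(0.35), 1019, 0.0472)
 grip ([0.5335, -0.2973], 0.0406, 0.0147, np.float64(0.339), 591, 0.0931)
 hndl None
rake_grip [(0.89, [0.535, -0.297, 0.073])]
slot_top [(0.93, [0.532, -0.295, 0.034])]
 t 25.2 ee [ 0.5505 -0.2173  0.3004] w 0.0916 F [-0.9  0.1 -0.2]
```

```bash
cat >> h.py <<'E'
def tgo(y,z,rate,x=0): lin(t2w(x,y),z,rate)
def settle(y,z0=0.058,zmin=0.049,F=4):
    tgo(y,z0,0.06); b=env.sense()["wrist_force"][2]; z=z0
    while z>zmin:
        z-=0.0007; tgo(y,z,0.02); f=env.sense()["wrist_force"][2]-b
        if abs(f)>F: break
    print("contact z",round(z,4),"f",round(f,1)); return z,b
def sweep(y0,y1,z,b):
    n=int(np.ceil(abs(y1-y0)/0.008))
    for y in np.linspace(y0,y1,n+1)[1:]:
        tgo(y,z,0.04); s=env.sense(); f=np.array(s["wrist_force"]); 
        print(round(y,3),np.round(f-[0,0,b],1),round(s["ee_pos"][2],4),end="; ")
        if np.hypot(f[0],f[1])>25: print("JAM"); break
        if f[2]-b>12: z+=0.0005
        if f[2]-b<1.5: z-=0.0005
    print(); return y,z
E
python3 - <<'E'
from h import *
c=np.array([0.534,-0.2983]); effector.release(); go(c,0.14,0.343); lin(c,0.0525,0.1); effector.grasp(40); s=st("grasp")
lin(c,0.15,0.1); s=st("lift")
if s["gripper_width"]>0.01:
    go(t2w(0,-0.079),0.15,TY); s=st("over"); cloud("side","s5")
    if s["gripper_width"]>0.01:
        z,b=settle(-0.079); st("down")
        p,X,_=cloud("side"); print([(r[1],w2t(r[1][0])) for r in rods(p,X)])
E
```

```text
grasp t 28.6 ee [ 0.534  -0.2983  0.0525] w 0.0135 F [-0.3 -0.9 -0.3]
lift t 29.7 ee [ 0.5335 -0.2981  0.1492] w 0.0137 F [-0.8  0.7 -1.1]
over t 30.8 ee [ 0.6455 -0.0488  0.1496] w 0.0137 F [-1.2 -0.4 -2.5]
contact z 0.0524 f 4.7
down t 34.5 ee [ 0.6459 -0.0464  0.053 ] w 0.014 F [-2.2  0.7  3.6]
[(([0.3536, 0.1768], 0.0296, 0.0151, np.float64(0.426), 157, 0.0298), array([-0.2259,  0.2112])), (([0.6093, 0.0915], 0.0712, 0.0059, np.float64(0.238), 38, 0.0126), array([-0.0003,  0.0637])), (([0.6219, 0.0591], 0.0767, 0.0058, np.float64(0.783), 51, 0.02), array([0.0036, 0.0291])), (([0.6214, 0.0249], 0.0768, 0.0061, np.float64(0.705), 55, 0.0203), array([-0.0056, -0.0038])), (([0.6254, -0.0065], 0.0649, 0.0069, np.float64(0.613), 52, 0.0199), array([-0.0097, -0.0352]))]
```

View pics/s5.png

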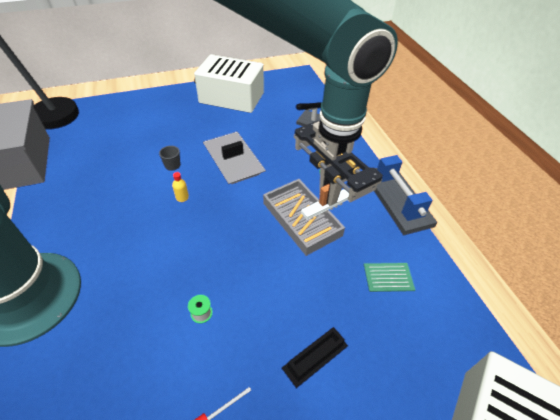

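```bash
python3 - <<'E'
from h import *
y,z=sweep(-0.079,0.045,0.0525,-1.1)
st("end"); p,X,_=cloud("side","s6"); print(z,[(r[1],w2t(r[1][0])) for r in rods(p,X)])
p,X,_=cloud("scene"); print([(r[1],w2t(r[1][0])) for r in rods(p,X)])
E
```

```text
-0.071 [-1.4  0.   7. ] 0.0529; -0.064 [-0.2 -1.1  6.1] 0.053; -0.056 [-0.  -0.9  7.5] 0.0529; -0.048 [ 0.2 -1.3  7.1] 0.053; -0.04 [-0.3 -1.3  6.7] 0.0529; -0.032 [ 0.3 -0.9  6.7] 0.053; -0.025 [-0.4 -0.8  6.4] 0.0529; -0.017 [-1.4 -1.7  6.1] 0.0529; -0.009 [ 0.2 -0.7  7.2] 0.053; -0.002 [-0.5 -2.   7.5] 0.053; 0.006 [ 0.7 -1.5  6.6] 0.053; 0.014 [ 0.2 -1.4  7.6] 0.053; 0.022 [-0.9 -2.   6.8] 0.0529; 0.03 [ 0.6 -1.1  7.2] 0.053; 0.037 [  3.  -12.6   7.3] 0.0532; 0.045 [  3.6 -21.2  13.7] 0.0543; 
end t 40.0 ee [0.6182 0.0611 0.0543] w 0.0139 F [  3.6 -21.2  12.6]
0.053 [(([0.3549, 0.1768], 0.0306, 0.015, np.float64(0.483), 163, 0.0312), array([-0.2247,  0.2108])), (([0.6235, 0.0274], 0.0661, 0.0058, np.float64(0.263), 49, 0.0127), array([-0.0029, -0.0019])), (([0.6311, -0.0038], 0.0671, 0.0056, np.float64(0.277), 51, 0.0129), array([-0.0035, -0.034 ])), (([0.6426, -0.0349], 0.073, 0.0064, np.float64(0.246), 69, 0.0125), array([-0.0002, -0.067 ]))]
[(([0.3597, 0.1781], 0.0307, 0.0189, np.float64(0.457), 148, 0.0361), array([-0.2197,  0.2109]))]
```

```bash
python3 - <<'E'
from h import *
y,z=sweep(0.032,0.012,0.0525,-1.1)
st("back"); p,X,_=cloud("side"); print([(r[1],w2t(r[1][0])) for r in rods(p,X)])
cv2.imwrite("pics/s7.png",cv2.resize(p[160:270,240:370,::-1],None,fx=5,fy=5,interpolation=cv2.INTER_CUBIC))
E
```

```text
0.025 [-0.8  1.2  7.6] 0.053; 0.019 [-0.7  2.5  8.8] 0.053; 0.012 [-0.5  1.5  7.7] 0.053; 
back t 41.4 ee [0.6228 0.0446 0.053 ] w 0.0137 F [-0.5  1.5  6.6]
[(([0.3544, 0.1769], 0.0311, 0.0147, np.float64(0.48), 165, 0.0309), array([-0.2251,  0.2111])), (([0.5975, 0.0888], 0.0485, 0.0051, np.float64(0.29), 27, 0.0123), array([-0.0124,  0.0641])), (([0.6242, 0.0275], 0.0655, 0.0061, np.float64(0.249), 49, 0.013), array([-0.0022, -0.002 ])), (([0.6325, -0.004], 0.0658, 0.0059, np.float64(0.286), 51, 0.0127), array([-0.0022, -0.0346])), (([0.6424, -0.0342], 0.0728, 0.0076, np.float64(0.266), 67, 0.0124), array([-0.0003, -0.0663]))]
```

View pics/s7.png

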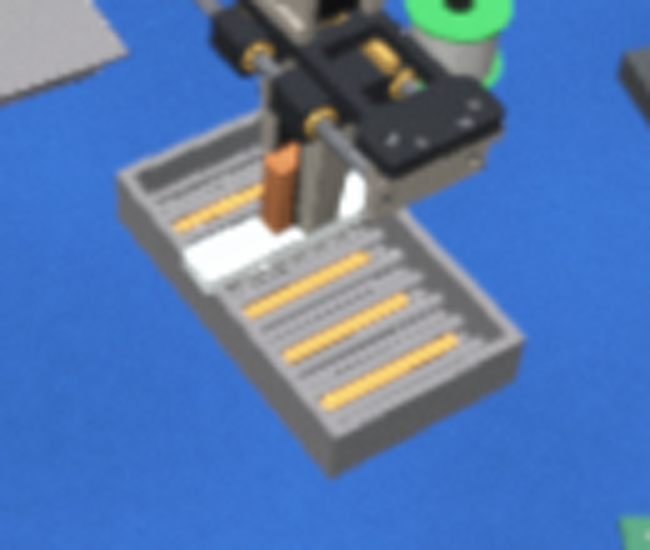

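```bash
python3 - <<'E'
from h import *
y,z=sweep(0.012,-0.06,0.0525,-1.1)
st("back"); 
for cam in ("side","scene","wrist"):
    p,X,_=cloud(cam); print(cam,[(r[1],w2t(r[1][0])) for r in rods(p,X)])
    if cam=="side": cv2.imwrite("pics/s8.png",cv2.resize(p[160:270,240:370,::-1],None,fx=5,fy=5,interpolation=cv2.INTER_CUBIC))
E
```

```text
0.004 [-0.1  2.1  7. ] 0.053; -0.004 [-1.4  1.6  6.5] 0.053; -0.012 [0.6 2.1 7.6] 0.053; -0.02 [0.3 2.6 7.8] 0.053; -0.028 [-0.3  2.9  7.4] 0.0529; -0.036 [1.2 1.5 7.8] 0.053; -0.044 [-0.6  2.6  6.9] 0.053; -0.052 [-0.3  2.1  7.6] 0.053; -0.06 [-0.1  3.   7. ] 0.053; 
back t 44.6 ee [ 0.6414 -0.0251  0.053 ] w 0.0135 F [-0.1  3.   5.9]
side [(([0.3541, 0.1766], 0.0299, 0.0128, np.float64(0.403), 157, 0.0308), array([-0.2255,  0.2108])), (([0.6095, 0.0915], 0.0724, 0.0053, np.float64(0.254), 41, 0.0124), array([-0.0001,  0.0636])), (([0.6192, 0.0599], 0.0736, 0.0063, np.float64(0.234), 42, 0.0128), array([0.0012, 0.0306])), (([0.6196, 0.0266], 0.0574, 0.0057, np.float64(0.276), 41, 0.0127), array([-0.0069, -0.0017])), (([0.6428, -0.0349], 0.0724, 0.0054, np.float64(0.251), 62, 0.0128), array([-0.0001, -0.0671]))]
scene []
wrist [(([0.6219, 0.0635], 0.0742, 0.0095, np.float64(0.263), 959, 0.0146), array([0.0047, 0.0334])), (([0.6097, 0.0933], 0.0778, 0.0097, np.float64(0.273), 859, 0.0145), array([0.0005, 0.0653])), (([0.627, 0.0308], 0.0675, 0.0082, np.float64(0.247), 984, 0.0147), array([0.0014, 0.0005])), (([0.646, 0.0004], 0.0457, 0.0109, np.float64(0.251), 676, 0.0146), array([ 0.012 , -0.0338])), (([0.6606, -0.02], 0.0119, 0.0009, np.float64(-1.348), 82, 0.0563), array([ 0.0209, -0.0572]))]
```

View pics/s8.png

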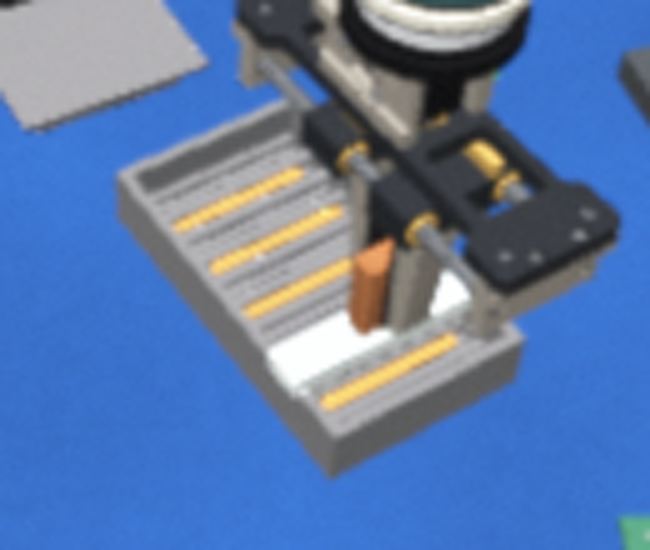

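```bash
python3 - <<'E'
from h import *
env.pause(0.3); tgo(-0.06,0.15,0.1); s=st("lift")
c=np.array([0.534,-0.2983]); go(c,0.15,0.343); s=st("over")
for cam in ("side","scene"):
    p,X,_=cloud(cam,"r9" if cam=="side" else None)
    hsv=cv2.cvtColor(p,cv2.COLOR_RGB2HSV); w=(hsv[...,1]<60)&(hsv[...,2]>170)
    m=near(X,c,0.09,0.136,0.149)&w; print(cam,"head",rect(X,m)); print(" tips",rect(X,near(X,c,0.08,0.11,0.125)))
    print(" stand",rect(X,near(X,c,0.09,0.028,0.04)))
    print([(r[1],w2t(r[1][0])) for r in rods(p,X)])
E
```

```text
lift t 46.2 ee [ 0.6405 -0.0281  0.1491] w 0.014 F [ 0.4  0.5 -2.6]
over t 47.3 ee [ 0.5351 -0.2963  0.15  ] w 0.0138 F [ 0.2  0.  -2.3]
side head ([0.5034, -0.3091], 0.0547, 0.0238, np.float64(0.286), 426, 0.1427)
 tips None
 stand ([0.5329, -0.3005], 0.1134, 0.0329, np.float64(0.334), 606, 0.0331)
[(([0.3545, 0.1776], 0.0282, 0.0147, np.float64(0.595), 119, 0.0279), array([-0.2249,  0.2117]))]
scene head ([0.5364, -0.2973], 0.1207, 0.023, np.float64(0.352), 312, 0.1433)
 tips ([0.5356, -0.2963], 0.0836, 0.0098, np.float64(0.33), 79, 0.1167)
 stand ([0.534, -0.3005], 0.1146, 0.0346, np.float64(0.339), 458, 0.0334)
[(([0.3604, 0.1789], 0.0249, 0.0153, np.float64(0.584), 149, 0.0366), array([-0.2188,  0.2115]))]
```

View pics/r9.png

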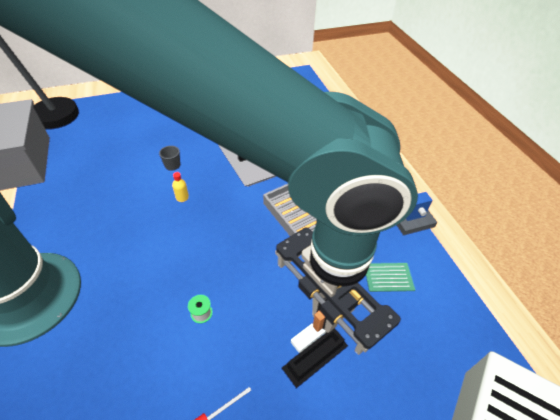

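```bash
python3 - <<'E'
from h import *
c=np.array([0.534,-0.2988]); lin(c,0.075,0.08); st("above"); lin(c,0.064,0.04); st("in"); 
z=0.064; b=env.sense()["wrist_force"][2]
while z>0.0515:
    z-=0.001; lin(c,z,0.03)
    if env.sense()["wrist_force"][2]-b>4: break
s=st("down"); 
if s["ee_pos"][2]<0.0545:
    effector.release(); lin(c,0.16,0.1)
    go([0.53,0.2],0.32,np.pi/2); st(); p,X=report("wrist","w10")
    print([(r[1],w2t(r[1][0])) for r in rods(p,X)]); report("scene"); report("side")
E
```

```text
above t 48.5 ee [ 0.5345 -0.299   0.0756] w 0.0138 F [-0.6  0.2 -1.4]
in t 48.9 ee [ 0.5338 -0.2987  0.0636] w 0.0138 F [-0.1  0.3 -1.1]
down t 52.1 ee [ 0.5343 -0.2989  0.0525] w 0.0135 F [-3.   1.5 10.1]
 t 56.5 ee [0.5306 0.1983 0.3193] w 0.0917 F [ 0.  -0.4 -0.6]
wrist
 rod ([164.0, 182.0], ([0.3629, 0.1884], 0.0297, 0.0127, np.float64(1.394), 270, 0.0427))
 rod ([327.0, 239.0], ([0.6087, 0.094], 0.077, 0.0078, np.float64(0.26), 222, 0.0148))
 rod ([332.0, 257.0], ([0.6192, 0.0627], 0.0771, 0.0087, np.float64(0.26), 206, 0.0145))
 rod ([332.0, 276.0], ([0.6214, 0.0297], 0.0766, 0.0088, np.float64(0.24), 188, 0.0149))
 rod ([336.0, 292.0], ([0.6298, -0.0024], 0.0769, 0.0092, np.float64(0.252), 166, 0.0147))
 tray ([0.6249, 0.0306], 0.1942, 0.1099, np.float64(-1.325), 756, 0.0357)
 lid ([0.5519, 0.2705], 0.1922, 0.1108, np.float64(-1.393), 9156, 0.0234)
 head None
 grip None
 hndl ([0.5431, 0.2684], 0.0421, 0.0167, np.float64(0.181), 345, 0.0612)
[(([0.3629, 0.1884], 0.0297, 0.0127, np.float64(1.394), 270, 0.0427), array([-0.214,  0.22 ])), (([0.6087, 0.094], 0.077, 0.0078, np.floa
[... 1002 characters left out ...]
7.0], ([0.6193, 0.0598], 0.072, 0.0057, np.float64(0.245), 46, 0.013))
 rod ([301.0, 216.0], ([0.6233, 0.0275], 0.0663, 0.006, np.float64(0.239), 56, 0.0125))
 rod ([308.0, 225.0], ([0.633, -0.004], 0.0681, 0.0069, np.float64(0.271), 53, 0.0128))
 rod ([317.0, 234.0], ([0.6426, -0.0351], 0.0716, 0.0059, np.float64(0.25), 69, 0.0126))
 tray ([0.6244, 0.0291], 0.1955, 0.1122, np.float64(-1.315), 691, 0.0331)
 lid ([0.5504, 0.268], 0.1951, 0.1109, np.float64(-1.389), 1493, 0.0211)
 head ([0.5332, -0.3002], 0.1197, 0.0227, np.float64(0.348), 572, 0.0454)
 grip ([0.533, -0.3007], 0.0402, 0.0142, np.float64(0.348), 306, 0.0911)
 hndl ([0.5406, 0.2657], 0.041, 0.0181, np.float64(0.17), 115, 0.0565)
```

View pics/w10.png

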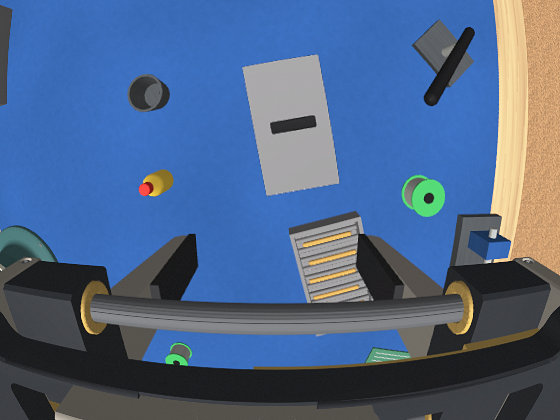

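```bash
python3 - <<'E'
from h import *
c=np.array([0.5519,0.2702]); go(c,0.12,0.178); 
p,X,_=cloud("scene"); print("lid",rect(X,near(X,c,0.13,0.013,0.03)))
lin(c,0.027,0.1); effector.grasp(50); st("grasp"); lin(c,0.15,0.1); s=st("lift")
if s["gripper_width"]>0.01:
    go(TC,0.15,TY); env.pause(0.3); s=st("over")
    for cam in ("side","scene"):
        p,X,_=cloud(cam,"l11" if cam=="side" else None)
        print(cam,rect(X,near(X,TC,0.14,0.137,0.153)), rect(X,near(X,TC,0.14,0.028,0.042)))
E
```

```text
lid ([0.5525, 0.2699], 0.2, 0.112, np.float64(-1.396), 1441, 0.0215)
grasp t 60.1 ee [0.5519 0.2701 0.027 ] w 0.0159 F [ 0.3  0.2 -0.5]
lift t 61.5 ee [0.5516 0.2699 0.1492] w 0.0158 F [ 0.2  0.2 -3.1]
over t 62.8 ee [0.6256 0.0314 0.1501] w 0.0159 F [-0.3 -1.2 -1.1]
side ([0.6242, 0.0299], 0.1932, 0.1118, np.float64(-1.301), 2394, 0.1444) ([0.6232, 0.0285], 0.1955, 0.1124, np.float64(-1.299), 514, 0.0332)
scene ([0.6271, 0.03], 0.1959, 0.1126, np.float64(-1.327), 2095, 0.1448) ([0.6262, 0.0288], 0.1972, 0.1127, np.float64(-1.319), 626, 0.0334)
```

View pics/l11.png

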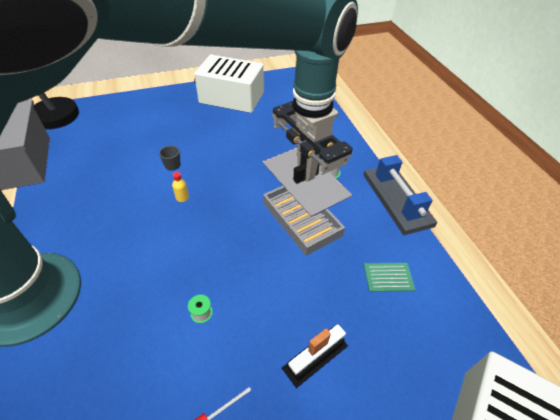

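```bash
python3 - <<'E'
from h import *
c=TC; lin(c,0.075,0.08); s=st("above"); b=s["wrist_force"][2]; z=0.075
while z>0.0425 and s["gripper_width"]>0.01:
    z-=0.0015; lin(c,z,0.04); s=env.sense()
    if s["wrist_force"][2]-b>6: break
s=st("down")
if s["ee_pos"][2]<0.0455:
    effector.release(); lin(c,0.16,0.1); go([0.5,-0.1],0.35,np.pi/2); st()
    for cam in ("wrist","side","scene"):
        p,X,_=cloud(cam,"f12" if cam=="side" else None)
        print(cam,"lidtop",rect(X,near(X,TC,0.14,0.03,0.046)),"handle",rect(X,near(X,TC,0.05,0.055,0.085)),"grip",rect(X,near(X,(0.534,-.3),0.04,0.06,0.1)),"head",rect(X,near(X,(0.532,-0.3),0.08,0.041,0.051)))
E
```

```text
above t 64.0 ee [0.6262 0.0302 0.0756] w 0.0157 F [ 0.2 -0.5 -2.4]
down t 69.5 ee [0.6259 0.03   0.0435] w 0.0156 F [-2.1 -1.2  7.3]
 t 73.1 ee [ 0.4999 -0.0998  0.3494] w 0.092 F [-0.2  0.1  0.2]
wrist lidtop ([0.6256, 0.03], 0.1928, 0.1115, np.float64(-1.315), 8177, 0.0398) handle ([0.6254, 0.0298], 0.0611, 0.0168, np.float64(0.254), 514, 0.0776) grip ([0.5343, -0.2922], 0.0401, 0.0114, np.float64(0.082), 217, 0.0734) head ([0.5337, -0.2979], 0.121, 0.0229, np.float64(0.328), 646, 0.0473)
side lidtop ([0.6248, 0.0285], 0.1936, 0.1126, np.float64(-1.319), 2532, 0.0376) handle ([0.6248, 0.0278], 0.0602, 0.0171, np.float64(0.252), 247, 0.0735) grip ([0.533, -0.3005], 0.0396, 0.0144, np.float64(0.354), 307, 0.091) head ([0.5333, -0.3002], 0.1203, 0.0222, np.float64(0.344), 573, 0.0454)
scene lidtop ([0.6268, 0.0288], 0.195, 0.1133, np.float64(-1.32), 2381, 0.0381) handle ([0.627, 0.0284], 0.0607, 0.02, np.float64(0.304), 290, 0.0718) grip ([0.5355, -0.3004], 0.0421, 0.0165, np.float64(0.391), 292, 0.0833) head ([0.5352, -0.2997], 0.1218, 0.0247, np.float64(0.348), 392, 0.0458)
```

View pics/f12.png

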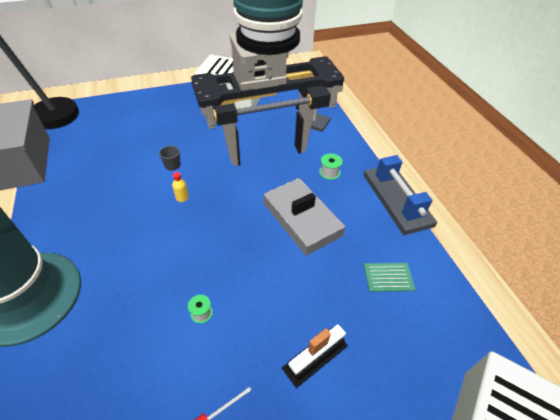

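The lid is seated at (303,213): its top is at about 38.5 mm, as expected, and it is centred and aligned. The rake stands in its slot at (317,350), and no rods are left on the bench. I'm handing the job in.

```bash
python3 -c "
from h import *
workorder.finish_job()"
```

```text
the job is handed in; nothing more can be done
```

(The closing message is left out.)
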